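# Hold a heel in the trimming jig

### The job

The lump of wax is lying in the trimming jig where the heel has to go: lower it gently into the steel pot, without dropping it in, and let go of it. Then set the stacked heel upright on the jig's board with its flat face flush against the wooden fence and its side touching the aluminium stop, and press it firmly down and against the fence with one diagonal push. Finish while still holding it pressed there, and leave the shoe brush and the glue tin alone.

Things in the scene. Friction and masses are not known exactly. Their poses are not given: they have to be found in the camera images.
- corner (a point): inner corner of the fixed trimming jig, on the board's top, where board, near face of the wooden fence and right-hand face of the aluminium stop meet. x points square into the fence (away from the robot), y along the fence towards the stop, z up: the heel belongs at negative x and negative y of it, filling this corner. The jig is rigid and fixed; its place and the stop's vary
- board: the jig's plywood board, 160 (x) x 200 (y) x 16 mm; origin at the centre of its underside, axes parallel to those of corner; the near face of the fence lies at x = +54 mm of it. Its dry surface grips: a heel pressed down on it resists sliding towards the fence with up to about the same force
- fence: the jig's wooden fence, 24 x 200 x 16 mm, standing on the board; origin at the foot of the middle of its near face, axes as corner
- stop: the jig's aluminium stop block on the board, against the fence: 30 mm along the fence, reaching 50 mm from the fence towards the robot, 16 mm high; origin and axes as corner
- heel_center (a point): centre (half-way up) of the loose stacked heel: brown layers, black top, 52 (x) x 50 (y) x 48 mm high, about 100 g, upright on the bench. D-shaped from above: flat face at +x, round back (radius 25 mm) at -x; flat parallel sides 50 mm apart from the flat face back to x = -1 mm. Grip it above its lowest 16 mm, for the fingers to pass over stop and fence
- heel_breast (a point): middle of the heel's flat face, 26 mm along +x from heel_center, half-way up; axes as heel_center
- wax_center (a point): centre of the dark brown rounded lump of thread wax, 36 mm (x) x 47 mm (y) x 25 mm high, about 40 g, loose, lying on the jig's board near the corner
- wax_pot_in (a point): centre of the inner floor of the open round steel pot, loose, about 0.7 kg, 68 mm high, mouth 150 mm across outside, wall 3 mm; z up
- wax_pot: the steel pot; origin at the centre of its underside, z up
- shoe_brush: shoe brush with a brown wooden back, 155 x 51 x 44 mm, loose, to the right; a bystander
- glue_tin: open dark glue tin, 88 x 89 x 45 mm, loose, on the right; a bystander
Not all that is in view belongs to the job. Of the things like the part that bears wax_center, leave any that is orange; of the rest the larger one is meant.

How it is judged (in metres and radians):
On the way:
1. the wax lies in the pot, let go and at rest (horizontal distance between wax_center and wax_pot_in below 0.06 m and z of wax_center in the frame of wax_pot_in below 0.04 m and contact force between the fingers and wax below 0.1 N and linear speed of wax below 0.03 m/s), for 0.2 s.
At the end, for the whole second after the job is handed in: Wax in the upright pot. Heel upright on the board (tilt and turn within 3.4 degrees), flat face within 3 mm of the fence, side within 3.5 mm of the stop, and the robot, still touching it, presses it with over 3 N on the fence and over 3 N on the board through the last second (horizontal distance between wax_center and wax_pot_in below 0.06 m and z of wax_center in the frame of wax_pot_in below 0.04 m and angle between wax_pot's own z axis and vertical below 0.15 rad and x of heel_breast in the frame of corner above -0.003 m and y of heel_center in the frame of corner between -0.0285 and -0.02 m and z of heel_center in the frame of corner between 0.02 and 0.027 m and angle between heel_center's own z axis and vertical below 0.06 rad and angle between the x axis of heel_center and the x axis of corner, either way round below 0.06 rad and contact force between heel and fence above 3 N and contact force between heel and board above 3 N and contact force between any of the fingers, the arm and heel above 2 N and linear speed of heel below 0.02 m/s); the arm keeps its last pose, push and grip.
It fails at once if the wax is dropped into the pot (falls freely faster than 0.8 m/s, from some 33 mm or more) (horizontal distance between wax_center and wax_pot_in below 0.07 m and contact force between the fingers and wax below 0.05 N and linear speed of wax above 0.8 m/s).
It fails at once if the shoe brush is moved more than 20 mm (distance of shoe_brush from where it was at the start of the episode above 0.02 m).
It fails at once if the glue tin is moved more than 20 mm (distance of glue_tin from where it was at the start of the episode above 0.02 m).
It also fails if it takes over 69 s, if anything falls off the work surface, if the arm or the gripper's body presses on something with over 40 N, if the wrist force passes 120 N, or if a joint passes its speed limit or range.

### The arm

A 6-joint arm with a two-finger parallel gripper is mounted at the origin on a cart in front of the work surface, level with it; the furniture and walls round the work are solid. World frame = base frame: x ahead of the robot, y to its left, z up, the work surface at z = 0. Lengths are in m, angles in degrees, forces in N, time in s.
With the tool pointing down it reaches from about 0.375 to 0.9 m from the base axis. Payload 3.1 kg.
Tool frame: the origin (TCP) lies between the finger pads; the fingertips stand 11 mm ahead of it and the grasp point (between the pads) lies 8 mm behind it; z points along the fingers, y is the line along which they close (so a half turn about z gives the same grasp; the last joint's range is limited). The gripper opens to 87 mm and grips with 3 to 60 N. Pads are 19 mm wide; open, the fingers measure 117 mm over their backs; the gripper's body (75 mm by 190 mm) begins 51 mm behind the grasp point.
Start: joints at [-85.514, 30.224, 82.088, -0, 67.689, -10.227], TCP at [0.159, -0.604, 0.234] pointing down, gripper open.
Joint ranges: [-176.69, 176.69], [-43.24, 126.21], [12.49, 139.97], [-82, 262], [0, 151.66], [-163.58, 163.58]. Speed limits (degrees/s): [159.86, 159.86, 180, 180, 180, 180].

### API

Orientations are given as a 3x3 rotation matrix whose columns are the frame's x, y, z axes.
In Python, from rig import bot, viewer, workorder, nets gives the robot as it stands. The module is installed in compiled form; this text tells all that it offers.
- The arm moves only by the tool move_arm, never from a script. Its argument "increments" is a list of rows, each a list of 7 numbers: the shift along the tool's x, y, z normalised to -1 to 1, where 1 is 0.3 m, then the turn, a rotation vector about the tool's x, y, z normalised to -1 to 1, where 1 is pi rad, then the opening, from 0 (shut) to 1 (fully open). In form: [[tx, ty, tz, wx, wy, wz, grip], ...]. A call has 1 to 10 rows; each row is the pose to reach, as a shift and turn from the pose commanded when the call began, along the tool's axes at that moment, turning the shorter way round; what a row does not reach only later rows make up. A row lasts 1/12 s, in which the tool goes at most 41.7 mm and 7.16 degrees, less where a joint would pass 70% of its speed; a pose out of reach is approached as far as the arm can. A call with a number of a shift or a turn outside -1 to 1 is refused whole. A call with a gripper value outside its range is refused whole. The fingers move at their own pace and stop on an object; the grip force is fixed at half the most. Time passes only in rows, so rows that repeat a pose let the fingers close. It gives the time, the measured TCP pose, the force, the opening and the grip force at its end, in the units of the state.
- bot.read_state(): the state, without advancing time (a new reading comes with each control period).
- viewer.capture(name): name is "side" or "top"; returns a dict with "image" (480x640x3 uint8, blue, green, red), "K" (3x3 intrinsics, pixels), "eye" and "orientation" of the camera in the world. Camera axes: x right, y up, looking along -z (the intrinsics and any distortion apply to the point x, -y, -z); pixel columns grow to the right and rows downward; lengths in m; the calibration is good to about 2 mm. A picture is of the moment at which its call begins. There is no depth.
- workorder.hand_in(): hands the job in; it is judged then, once.
Trained networks look in the newest picture that a camera, given by its name, has taken for a name from the list of things; names that differ only in an ending like _2 or _b are one class to them, and where a whole thing is asked for, a point or a joint stands for the part that bears it (a point fixed in the world has none). Each returns a list of dicts, best first, with "conf" (0 to 1); they miss things now and then, are a little off and sometimes report something else, mostly with a low value. They report only what shows in the picture. A call takes as long as a camera call. They do not tell look-alikes from the thing itself.
- nets.find_in(camera, thing): "location" ([column, row] in pixels, amid what is visible of it).
The state is a dict: "time_s": time; "joint_positions": joint angles; "qvel": joint speeds; "tau": joint torques, N m; "position": TCP position; "tcp_rot": TCP orientation; "force": force on the tool from outside, world axes, zero at the start; "moment": the same for the moment, N m; "opening": opening from 0.0 (shut) to 1.0 (fully open); "grasp_force": force on a finger pad.
Only numpy, scipy, OpenCV 4.12 (cv2) and the standard library are available. Lean on these libraries where they do the work, as an engineer would, in place of code of your own. Each camera call takes 0.05 s, during which the arm holds its last target. There are 200 camera calls.

## Working session

There is one attempt and no reset: what is moved stays moved. The work goes in short steps, Python scripts to look and compute and a tool call to move; the robot and the scene stay as the last step left them, time stands still between calls to the robot, and variables do not carry over. Pictures are saved under pics/ and viewed, at most 10 in all, crops included, and the job is handed in when it is done.

Besides the shell and the picture viewer there is one more tool, called after "Emit:" as name(argument=value, ...) on one line, values as JSON. move_arm: Moves the arm, as the interface text tells. Its arguments: {"type":"object","properties":{"increments":{"type":"array"}},"required":["increments"]}

```bash
mkdir -p pics; cat > h.py <<'E'
import numpy as np, cv2
from rig import bot, viewer, workorder, nets
def ray(c,px):
    K=c["K"]; d=np.linalg.solve(K,[px[0],px[1],1.]); d=np.array([d[0],-d[1],-d[2]])
    return np.array(c["eye"]),np.array(c["orientation"])@d
def atz(c,px,z):
    e,d=ray(c,px); return e+d*(z-e[2])/d[2]
def proj(c,p):
    q=np.array(c["orientation"]).T@(np.array(p)-c["eye"]); q=np.array(c["K"])@[q[0],-q[1],-q[2]]; return q[:2]/q[2]
def tri(c1,p1,c2,p2):
    e,d=ray(c1,p1); f,g=ray(c2,p2); A=np.c_[d,-g]; s=np.linalg.lstsq(A,f-e,rcond=None)[0]
    a=e+d*s[0]; b=f+g*s[1]; return (a+b)/2,np.linalg.norm(a-b)
E
python3 - <<'E'
from h import *
print({k:np.round(v,3).tolist() for k,v in bot.read_state().items()})
for n in("top","side"):
    c=viewer.capture(n); cv2.imwrite(f"pics/{n}0.png",c["image"]); print(n,np.round(c["K"],1).tolist(),np.round(c["eye"],3),np.round(c["orientation"],3).tolist(),[k for k in c])
    for t in("wax_center","wax_pot","heel_center","board","fence","stop","shoe_brush","glue_tin"):
        for r in nets.find_in(n,t)[:4]: print(n,t,np.round(r["location"],1),round(r["conf"],2),atz(c,r["location"],.02).round(3))
E
```

```text
{'time_s': 0.0, 'joint_positions': [-85.512, 30.28, 82.158, 0.001, 67.689, -10.226], 'qvel': [-0.011, 0.028, -0.054, -0.054, -0.002, 0.027], 'tau': [0.0, -44.003, -17.659, 0.063, 0.058, -0.0], 'position': [0.159, -0.604, 0.233], 'tcp_rot': [[0.967, 0.254, -0.0], [0.254, -0.967, 0.002], [0.0, -0.002, -1.0]], 'force': [0.132, 0.611, -0.347], 'moment': [0.023, -0.008, -0.01], 'grasp_force': 0.0, 'opening': 1.001}
top [[436.7, 0.0, 318.2], [0.0, 436.7, 240.1], [0.0, 0.0, 1.0]] [0.484 0.099 0.895] [[0.002, 0.997, -0.075], [-1.0, 0.0, -0.022], [-0.022, 0.075, 0.997]] ['image', 'K', 'eye', 'orientation']
top wax_center [353.7 295.5] 0.75 [0.439 0.047 0.02 ]
top wax_center [417.4 282.6] 0.72 [ 0.465 -0.08   0.02 ]
top wax_center [250.7 294.2] 0.59 [0.441 0.252 0.02 ]
top wax_pot [225.1 206.8] 0.89 [0.618 0.307 0.02 ]
top heel_center [173.  298.9] 0.72 [0.432 0.409 0.02 ]
top board [339.4 295. ] 0.87 [0.44  0.075 0.02 ]
top fence [343.1 248.5] 0.96 [0.533 0.068 0.02 ]
top fence [173.7 296.8] 0.36 [0.436 0.407 0.02 ]
top stop [323.9 268.3] 0.92 [0.493 0.106 0.02 ]
top shoe_brush [482.7 182. ] 
[... 168 characters left out ...]
[[-0.977, 0.134, -0.165], [-0.212, -0.544, 0.812], [0.02, 0.828, 0.56]] ['image', 'K', 'eye', 'orientation']
side wax_center [352.8 305.9] 0.8 [0.438 0.267 0.02 ]
side wax_center [361.  236.7] 0.52 [0.458 0.03  0.02 ]
side wax_center [364.7 217.1] 0.4 [ 0.462 -0.058  0.02 ]
side wax_pot [257.5 290.4] 0.95 [0.628 0.267 0.02 ]
side heel_center [339.  358.9] 0.73 [0.439 0.402 0.02 ]
side board [359.5 261.7] 0.66 [0.447 0.126 0.02 ]
side fence [325.4 240.1] 0.97 [0.535 0.063 0.02 ]
side stop [312.6 178.3] 0.62 [ 0.634 -0.229  0.02 ]
side shoe_brush [312.8 177.3] 0.79 [ 0.635 -0.236  0.02 ]
side glue_tin [377.7 192.7] 0.8 [ 0.446 -0.191  0.02 ]
side glue_tin [259.5 287.1] 0.63 [0.627 0.256 0.02 ]
```

View pics/top0.png

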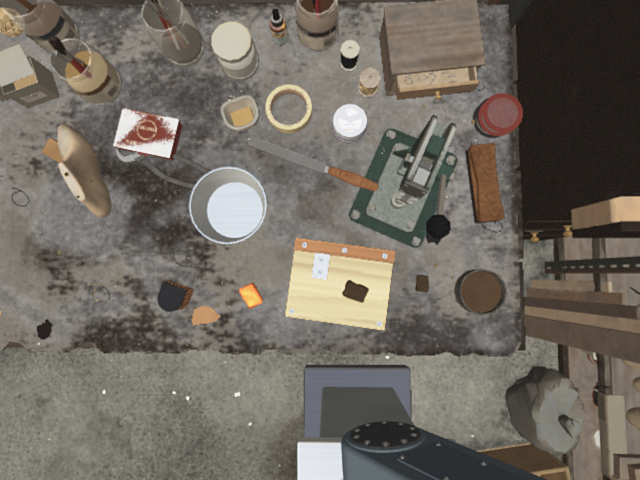

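View pics/side0.png

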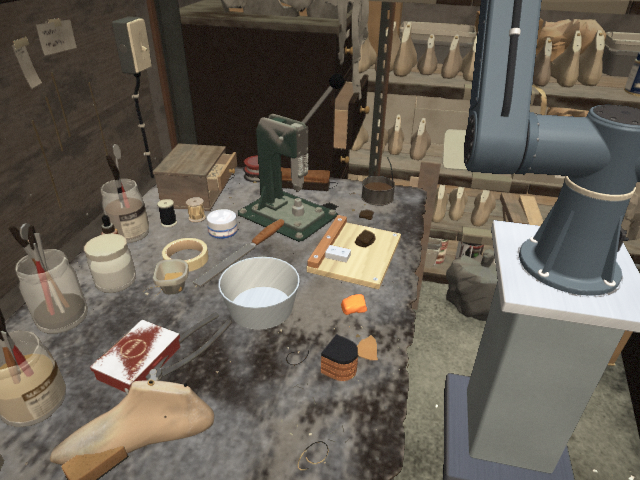

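Top view: the jig is at (340,285) with the stop at (320,266). The wax candidates are the lump on the board (354,291), a smaller dark lump (422,283), and an orange one (250,294). I choose (354,291), the larger dark one. The heel is at (173,296) and the pot at (228,205). In the side view the same lumps show at (365,239), (366,214) and (353,304). Next is a close crop.

```bash
python3 - <<'E'
import cv2,numpy as np
a=cv2.imread("pics/top0.png"); b=cv2.imread("pics/side0.png")
f=lambda i,x,y,w,h,s:cv2.resize(i[y:y+h,x:x+w],None,fx=s,fy=s,interpolation=cv2.INTER_CUBIC)
A=f(a,280,232,160,100,5); B=np.hstack([f(a,150,270,80,60,5)[:200*1+100],f(b,310,330,80,60,5)])
cv2.imwrite("pics/crop.png",A); cv2.imwrite("pics/crop2.png",B)
E
```

```text
(no output)
```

View pics/crop.png

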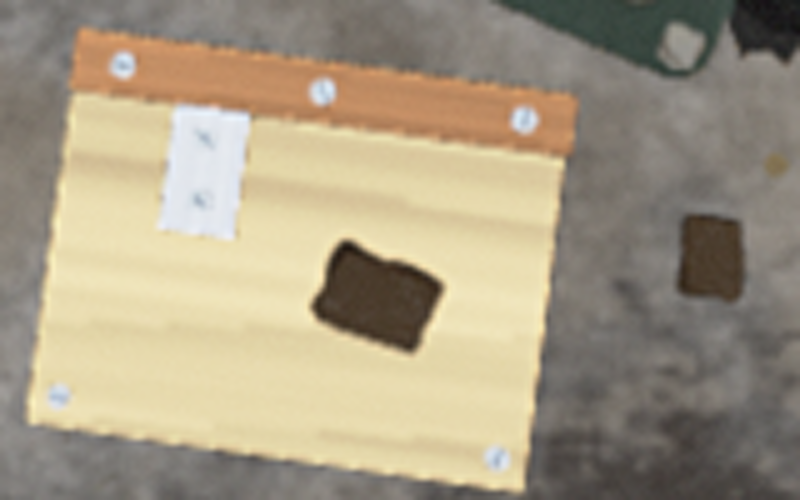

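View pics/crop2.png

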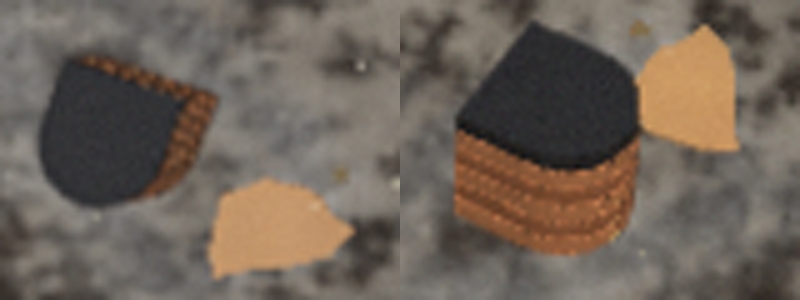

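```bash
cat > m.py <<'E'
from h import *
from scipy.optimize import minimize
def fit(c,mask,poly,z,p0):
    def f(p):
        R=np.array([[np.cos(p[2]),-np.sin(p[2])],[np.sin(p[2]),np.cos(p[2])]])
        P=poly@R.T+p[:2]; q=np.array([proj(c,[*a,z]) for a in P])
        m=np.zeros(mask.shape,np.uint8); cv2.fillPoly(m,[np.round(q*256).astype(np.int32)],255,cv2.LINE_AA,8)
        m=m/255.; return 1-np.minimum(m,mask).sum()/np.maximum(m,mask).sum()
    best=min((minimize(f,[p0[0],p0[1],t],method="Nelder-Mead",options=dict(initial_simplex=np.array([[p0[0],p0[1],t],[p0[0]+.01,p0[1],t],[p0[0],p0[1]+.01,t],[p0[0],p0[1],t+.3]]))) for t in p0[2]),key=lambda r:r.fun)
    return best.x,best.fun
def comp(m,px):
    n,l=cv2.connectedComponents(m.astype(np.uint8)); return (l==l[int(px[1]),int(px[0])]).astype(float)
a=np.linspace(np.pi/2,1.5*np.pi,25)
# heel D: flat face at +26, sides to -1, arc radius 25 centre (-1,0)
D=np.r_[[[.026,-.025],[.026,.025]],np.c_[-.001+.025*np.cos(a),.025*np.sin(a)]]
RECT=lambda x,y:np.array([[x,y],[-x,y],[-x,-y],[x,-y]])/2
E
python3 - <<'E'
from m import *
c=viewer.capture("top"); I=c["image"].astype(int); s=viewer.capture("side"); J=s["image"].astype(int)
mx=I.max(2); dark=(mx<85)&(I[...,2]-I[...,0]<12); print(I[290,170],I[282,185],I[291,354],J[350,340])
h=comp(dark,(168,296)); print(h.sum(),fit(c,h,D,.048,[.432,.409,[0,-.3,.3]]))
w=comp(I[...,2]<110,(354,291)); print(w.sum(),fit(c,w,RECT(.036,.047),.03,[.44,.047,[0,-.3,.3,-.6]]))
ws=comp(J.max(2)<110,(365,239)); print(ws.sum(), atz(s,np.argwhere(ws).mean(0)[::-1],.03).round(4), atz(c,np.argwhere(w).mean(0)[::-1],.03).round(4))
hs=comp((J.max(2)<75),(340,349)); print(hs.sum(),fit(s,hs,D,.048,[.432,.409,[0,-.3,.3]]))
g=lambda x,y,z:atz(c,(280+x/5,232+y/5),z).round(4)
for n,p in dict(boardFL=(28,425,.016),boardFR=(524,492,.016),farL=(82,28,.032),farR=(578,97,.032),nearL=(72,92,.032),nearR=(567,155,.032),st_f=(250,113,.032),st_n=(237,240,.032),st_nl=(160,230,.032)).items(): print(n,g(*p))
# pot rim from top
wh=(I.min(2)>0)
p=[(190,205),(266,205),(228,167),(228,243)]
for q in p: print("rim",atz(c,q,.068).round(3))
E
```

```text
[55 53 55] [118 127 130] [44 59 75] [52 49 49]
606.0 (array([ 0.43555311,  0.40577173, -0.36236832]), np.float64(0.11659517737073977))
345.0 (array([ 0.45071183,  0.04579697, -0.43600252]), np.float64(0.2833164862397288))
232.0 [0.4467 0.0508 0.03  ] [0.4488 0.0453 0.03  ]
727.0 (array([ 0.434408  ,  0.408833  , -0.35481938]), np.float64(0.055797928622434934))
boardFL [0.3961 0.1826 0.016 ]
boardFR [ 0.3706 -0.0146  0.016 ]
farL [0.5539 0.1607 0.032 ]
farR [ 0.5266 -0.0353  0.032 ]
nearL [0.5284 0.1646 0.032 ]
nearR [ 0.5038 -0.0307  0.032 ]
st_f [0.5202 0.094  0.032 ]
st_n [0.4702 0.0992 0.032 ]
st_nl [0.474  0.1295 0.032 ]
rim [0.614 0.363 0.068]
rim [0.614 0.217 0.068]
rim [0.688 0.291 0.068]
rim [0.541 0.289 0.068]
```

Crops confirm the choice: the larger dark lump is at about (355,290) on the board, clear of the stop. The heel's flat face points up and slightly right in the image, yaw about -20.5°. Jig yaw is about -7.5° and the corner is near (0.520, 0.094).

Emit:
move_arm(increments=[[0.729, -0.925, 0, 0, 0, -0.296, 0.75], [0.729, -0.925, 0, 0, 0, -0.296, 0.75], [0.729, -0.925, 0, 0, 0, -0.296, 0.75], [0.729, -0.925, 0, 0, 0, -0.296, 0.75], [0.729, -0.925, 0, 0, 0, -0.296, 0.75], [0.729, -0.925, 0, 0, 0, -0.296, 0.75], [0.729, -0.925, 0, 0, 0, -0.296, 0.75], [0.729, -0.925, 0, 0, 0, -0.296, 0.75], [0.729, -0.925, 0, 0, 0, -0.296, 0.75], [0.729, -0.925, 0, 0, 0, -0.296, 0.75]])

```text
time_s: 1.83
position: [0.3, -0.2756, 0.2335]
tcp_rot: [[0.371, 0.929, -0.001], [0.929, -0.371, 0.003], [0.003, -0.002, -1.0]]
force: [-0.2, 0.2, -0.4]
opening: 0.75
grasp_force: 0.0
```

```bash
cat >> h.py <<'E'
def goal(p,yaw=None):
    "increments to world TCP p with tool y at yaw (deg), tool down"
    from scipy.spatial.transform import Rotation as Q
    s=bot.read_state(); R=np.array(s["tcp_rot"]); t=R.T@(np.array(p)-s["position"])/.3; w=np.zeros(3)
    if yaw is not None:
        a=np.deg2rad(yaw); y=np.array([np.cos(a),np.sin(a),0]); z=np.array([0,0,-1.]); G=np.c_[np.cross(y,z),y,z]
        w=Q.from_matrix(R.T@G).as_rotvec()/np.pi
    print("inc",np.r_[t,w].round(4).tolist()); return R
E
python3 -c "
from h import *
s=bot.read_state();print(s['position'],s['tcp_rot'],s['force'],s['joint_positions']);goal([.449,.045,.13],-22)"
```

```text
[ 0.30004163 -0.27555968  0.23350903] [[ 3.70556472e-01  9.28809558e-01 -8.40146061e-04]
 [ 9.28805764e-01 -3.70551943e-01  3.33305180e-03]
 [ 2.78445262e-03 -2.01541642e-03 -9.99994092e-01]] [-0.22750689  0.16395797 -0.43364089] [-5.84203321e+01  1.34980598e+01  1.11469140e+02  7.18317384e-02
  5.52207201e+01 -3.67115346e+01]
inc [1.1755, 0.0659, 0.3482, -0.0006, -0.0009, 0.0014]
```

Emit:
move_arm(increments=[[0.98, 0.055, 0.15, 0, 0, 0, 0.75], [0.98, 0.055, 0.15, 0, 0, 0, 0.75], [0.98, 0.055, 0.15, 0, 0, 0, 0.75], [0.98, 0.055, 0.15, 0, 0, 0, 0.75], [0.98, 0.055, 0.15, 0, 0, 0, 0.75], [0.98, 0.055, 0.15, 0, 0, 0, 0.75], [0.98, 0.055, 0.15, 0, 0, 0, 0.75], [0.98, 0.055, 0.15, 0, 0, 0, 0.75], [0.98, 0.055, 0.15, 0, 0, 0, 0.75], [0.98, 0.055, 0.15, 0, 0, 0, 0.75]])

```text
time_s: 2.67
position: [0.4257, -0.0147, 0.1886]
tcp_rot: [[0.373, 0.928, 0.0], [0.928, -0.373, -0.001], [-0.001, 0.0, -1.0]]
force: [0.1, 0.0, 0.6]
opening: 0.749
grasp_force: 0.0
```

```bash
python3 -c "
from h import *
goal([.449,.046,.09],-22)"
```

```text
inc [0.217, -0.0036, 0.3284, 0.0001, 0.0002, 0.0004]
```

Emit:
move_arm(increments=[[0.217, -0.004, 0.2, 0, 0, 0, 0.75], [0.217, -0.004, 0.33, 0, 0, 0, 0.75], [0.217, -0.004, 0.33, 0, 0, 0, 0.75], [0.217, -0.004, 0.4, 0, 0, 0, 0.75], [0.217, -0.004, 0.44, 0, 0, 0, 0.75], [0.217, -0.004, 0.47, 0, 0, 0, 0.75], [0.217, -0.004, 0.5, 0, 0, 0, 0.75], [0.217, -0.004, 0.52, 0, 0, 0, 0.75], [0.217, -0.004, 0.53, 0, 0, 0, 0.75], [0.217, -0.004, 0.53, 0, 0, 0, 0.75]])

```text
time_s: 3.5
position: [0.4487, 0.046, 0.0295]
tcp_rot: [[0.376, 0.927, 0.0], [0.927, -0.376, -0.0], [-0.0, 0.0, -1.0]]
force: [0.6, -0.2, -0.2]
opening: 0.751
grasp_force: 0.0
```

```bash
python3 -c "
from h import *
print(bot.read_state()['position'])
c=viewer.capture('side');i=c['image'];cv2.imwrite('pics/g.png',cv2.resize(i[150:300,280:440],None,fx=4,fy=4))"
```

```text
[0.44872036 0.04601738 0.02952052]
```

View pics/g.png

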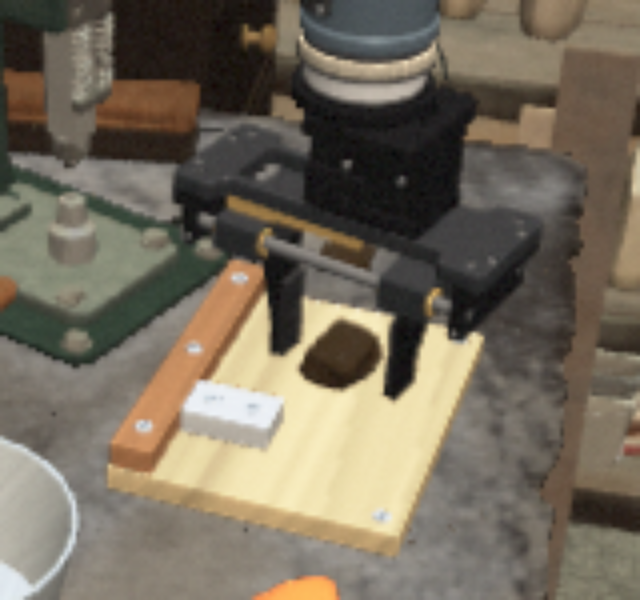

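The fingers straddle the wax: tips at crop (283,350) and (398,395), lump between at (342,353). Closing now.

Emit:
move_arm(increments=[[0, 0, 0, 0, 0, 0, 0.2], [0, 0, 0, 0, 0, 0, 0.2], [0, 0, 0, 0, 0, 0, 0.2], [0, 0, 0, 0, 0, 0, 0.2], [0, 0, 0, 0, 0, 0, 0.2], [0, 0, 0, 0, 0, 0, 0.2], [0, 0, 0, 0, 0, 0, 0.2], [0, 0, 0, 0, 0, 0, 0.2]])

```text
time_s: 4.22
position: [0.4486, 0.0468, 0.0297]
tcp_rot: [[0.375, 0.927, 0.0], [0.927, -0.375, 0.0], [0.0, 0.0, -1.0]]
force: [-1.1, 0.5, 2.8]
opening: 0.376
grasp_force: 30.0
```

```bash
python3 -c "
from h import *
goal([.449,.046,.16]);goal([.614,.290,.16]);goal([.614,.290,.05])"
```

```text
inc [-0.0018, 0.0022, -0.4342, 0.0, 0.0, 0.0]
inc [0.9583, 0.2073, -0.434, 0.0, 0.0, 0.0]
inc [0.9583, 0.2072, -0.0673, 0.0, 0.0, 0.0]
```

Emit:
move_arm(increments=[[0, 0, -0.06, 0, 0, 0, 0.2], [0, 0, -0.15, 0, 0, 0, 0.2], [0, 0, -0.27, 0, 0, 0, 0.2], [0, 0, -0.4, 0, 0, 0, 0.2], [0.08, 0.02, -0.434, 0, 0, 0, 0.2], [0.2, 0.043, -0.434, 0, 0, 0, 0.2], [0.32, 0.07, -0.434, 0, 0, 0, 0.2], [0.45, 0.097, -0.434, 0, 0, 0, 0.2], [0.56, 0.12, -0.434, 0, 0, 0, 0.2], [0.68, 0.147, -0.434, 0, 0, 0, 0.2]])

```text
time_s: 5.05
position: [0.5658, 0.2207, 0.1595]
tcp_rot: [[0.374, 0.927, -0.001], [0.927, -0.374, -0.001], [-0.001, -0.001, -1.0]]
force: [0.3, -0.8, -0.5]
opening: 0.387
grasp_force: 30.0
```

```bash
python3 -c "
from h import *
goal([.614,.290,.16])
c=viewer.capture('side');s=c['image']
r=nets.find_in('side','wax_pot');print(r[:1]);print(bot.read_state()['opening'])
for q in [(219,290),(299,290),(259,262),(259,326)]: print(atz(c,q,.068).round(3))"
```

```text
inc [0.2744, 0.0624, -0.002, 0.0, 0.0, 0.0]
[{'location': [259.4, 290.3], 'conf': 0.88}]
0.38326936372299525
[0.674 0.335 0.068]
[0.534 0.301 0.068]
[0.631 0.238 0.068]
[0.575 0.405 0.068]
```

Emit:
move_arm(increments=[[0.12, 0.028, 0, 0, 0, 0, 0.2], [0.22, 0.05, 0, 0, 0, 0, 0.2], [0.274, 0.062, 0, 0, 0, 0, 0.2], [0.274, 0.062, 0.06, 0, 0, 0, 0.2], [0.274, 0.062, 0.15, 0, 0, 0, 0.2], [0.274, 0.062, 0.25, 0, 0, 0, 0.2], [0.274, 0.062, 0.33, 0, 0, 0, 0.2], [0.274, 0.062, 0.39, 0, 0, 0, 0.2], [0.274, 0.062, 0.42, 0, 0, 0, 0.2], [0.274, 0.062, 0.44, 0, 0, 0, 0.2]])

```text
time_s: 5.98
position: [0.6124, 0.2876, 0.0258]
tcp_rot: [[0.375, 0.927, -0.004], [0.927, -0.375, -0.001], [-0.002, -0.003, -1.0]]
force: [-1.2, -0.3, -0.5]
opening: 0.387
grasp_force: 30.0
```

Emit:
move_arm(increments=[[0, 0, 0.01, 0, 0, 0, 0.2], [0, 0, 0.02, 0, 0, 0, 0.2], [0, 0, 0.025, 0, 0, 0, 0.2], [0, 0, 0.025, 0, 0, 0, 0.2], [0, 0, 0.025, 0, 0, 0, 0.2]])

```text
time_s: 6.4
position: [0.6145, 0.2887, 0.0212]
tcp_rot: [[0.375, 0.927, 0.002], [0.927, -0.375, 0.0], [0.001, 0.001, -1.0]]
force: [-0.2, 0.6, 0.1]
opening: 0.383
grasp_force: 30.0
```

Emit:
move_arm(increments=[[0, 0, 0.004, 0, 0, 0, 0.2], [0, 0, 0.008, 0, 0, 0, 0.2], [0, 0, 0.012, 0, 0, 0, 0.2], [0, 0, 0.012, 0, 0, 0, 0.2], [0, 0, 0.012, 0, 0, 0, 0.2]])

```text
time_s: 6.82
position: [0.6142, 0.2887, 0.0178]
tcp_rot: [[0.375, 0.927, 0.001], [0.927, -0.375, 0.0], [0.0, 0.001, -1.0]]
force: [-0.8, -0.7, 4.8]
opening: 0.388
grasp_force: 30.0
```

Emit:
move_arm(increments=[[0, 0, 0, 0, 0, 0, 0.65], [0, 0, 0, 0, 0, 0, 0.65], [0, 0, 0, 0, 0, 0, 0.65], [0, 0, 0, 0, 0, 0, 0.65], [0, 0, 0, 0, 0, 0, 0.65], [0, 0, 0, 0, 0, 0, 0.65], [0, 0, 0, 0, 0, 0, 0.65], [0, 0, 0, 0, 0, 0, 0.65]])

```text
time_s: 7.48
position: [0.6139, 0.2885, 0.0165]
tcp_rot: [[0.375, 0.927, -0.0], [0.927, -0.375, -0.0], [-0.0, -0.0, -1.0]]
force: [-0.5, 0.4, -0.3]
opening: 0.649
grasp_force: 0.0
```

Emit:
move_arm(increments=[[0, 0, -0.06, 0, 0, 0, 0.65], [0, 0, -0.15, 0, 0, 0, 0.65], [0, 0, -0.27, 0, 0, 0, 0.65], [0, 0, -0.4, 0, 0, 0, 0.9], [0, 0, -0.5, 0, 0, 0, 0.9], [0, 0, -0.5, 0, 0, 0, 0.9]])

```text
time_s: 7.98
position: [0.6185, 0.29, 0.1748]
tcp_rot: [[0.374, 0.927, 0.014], [0.927, -0.375, 0.004], [0.009, 0.012, -1.0]]
force: [0.7, 0.6, 1.4]
opening: 0.795
grasp_force: 0.0
```

```bash
python3 -c "
from m import *
c=viewer.capture('side');J=c['image'];print(nets.find_in('side','wax_center')[:3])
cv2.imwrite('pics/p.png',cv2.resize(J[200:400,180:420],None,fx=3,fy=3))
goal([.434,.408,.16],69.5);print(bot.read_state()['joint_positions'])
J=J.astype(int);hs=comp((J.max(2)<75),(340,349)); print(hs.sum(),fit(c,hs,D,.048,[.434,.408,[-.35]]))"
```

```text
[{'location': [353.5, 304.9], 'conf': 0.96}, {'location': [262.5, 298.3], 'conf': 0.76}, {'location': [364.8, 216.6], 'conf': 0.67}]
inc [0.1424, -0.7078, 0.0272, 0.0014, 0.0002, -0.5083]
[ 1.57573687e+01  3.83641766e+01  7.72153176e+01 -1.27237905e-03
  6.41905858e+01  3.77589468e+01]
726.0 (array([ 0.43457285,  0.40887083, -0.35575771]), np.float64(0.055345144192646356))
```

View pics/p.png

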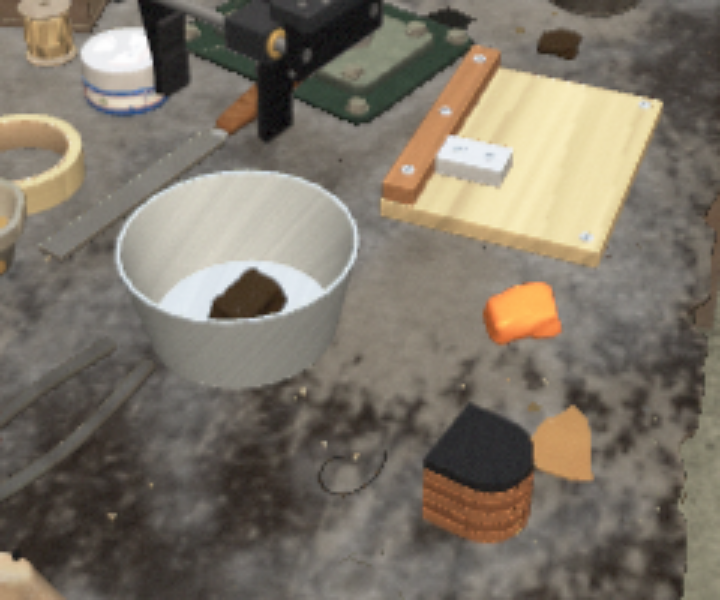

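The wax lies in the pot at crop (248,295), and the heel stands untouched at (480,470).

Emit:
move_arm(increments=[[0.163, -0.63, 0.03, 0, 0, -0.508, 0.95], [0.163, -0.63, 0.03, 0, 0, -0.508, 0.95], [0.163, -0.63, 0.03, 0, 0, -0.508, 0.95], [0.163, -0.63, 0.03, 0, 0, -0.508, 0.95], [0.163, -0.63, 0.03, 0, 0, -0.508, 0.95], [0.163, -0.63, 0.03, 0, 0, -0.508, 0.95], [0.163, -0.63, 0.03, 0, 0, -0.508, 0.95], [0.163, -0.63, 0.03, 0, 0, -0.508, 0.95], [0.163, -0.63, 0.03, 0, 0, -0.508, 0.95], [0.163, -0.63, 0.03, 0, 0, -0.508, 0.95]])

```text
time_s: 8.92
position: [0.4554, 0.404, 0.1554]
tcp_rot: [[-0.766, 0.643, -0.004], [0.643, 0.766, -0.002], [0.002, -0.004, -1.0]]
force: [-1.5, -0.1, -0.0]
opening: 0.95
grasp_force: 0.0
```

```bash
python3 -c "
from h import *
goal([.444,.4035,.16],69.6)"
```

```text
inc [0.0281, -0.0258, -0.0152, -0.0013, -0.0007, -0.1089]
```

Emit:
move_arm(increments=[[0.028, -0.026, 0, 0, 0, -0.04, 0.95], [0.028, -0.026, 0, 0, 0, -0.08, 0.95], [0.028, -0.026, 0.02, 0, 0, -0.109, 0.95], [0.028, -0.026, 0.08, 0, 0, -0.109, 0.95], [0.028, -0.026, 0.16, 0, 0, -0.109, 0.95], [0.028, -0.026, 0.2, 0, 0, -0.109, 0.95], [0.028, -0.026, 0.22, 0, 0, -0.109, 0.95], [0.028, -0.026, 0.22, 0, 0, -0.109, 0.95]])

```text
time_s: 9.58
position: [0.444, 0.4031, 0.0891]
tcp_rot: [[-0.935, 0.355, -0.005], [0.355, 0.935, -0.003], [0.003, -0.004, -1.0]]
force: [0.4, -0.6, 0.2]
opening: 0.949
grasp_force: 0.0
```

```bash
python3 -c "
from h import *
goal([.444,.4035,.031],69.6);print(bot.read_state()['position'])"
```

```text
inc [-0.0003, 0.0021, 0.1936, -0.0014, -0.0011, -0.0021]
[0.44397397 0.40311669 0.08908947]
```

Emit:
move_arm(increments=[[0, 0.002, 0.05, 0, 0, -0.002, 0.95], [0, 0.002, 0.11, 0, 0, -0.002, 0.95], [0, 0.002, 0.16, 0, 0, -0.002, 0.95], [0, 0.002, 0.19, 0, 0, -0.002, 0.95], [0, 0.002, 0.192, 0, 0, -0.002, 0.95], [0, 0.002, 0.192, 0, 0, -0.002, 0.95]])

```text
time_s: 10.08
position: [0.4459, 0.4048, 0.0342]
tcp_rot: [[-0.937, 0.349, -0.0], [0.349, 0.937, -0.0], [0.0, -0.0, -1.0]]
force: [0.5, 0.4, -0.3]
opening: 0.947
grasp_force: 0.0
```

Emit:
move_arm(increments=[[0, 0, 0, 0, 0, 0, 0.4], [0, 0, 0, 0, 0, 0, 0.4], [0, 0, 0, 0, 0, 0, 0.4], [0, 0, 0, 0, 0, 0, 0.4], [0, 0, 0, 0, 0, 0, 0.4], [0, 0, 0, 0, 0, 0, 0.4], [0, 0, 0, 0, 0, 0, 0.4]])

```text
time_s: 10.67
position: [0.4455, 0.4044, 0.0343]
tcp_rot: [[-0.937, 0.348, -0.001], [0.348, 0.937, -0.001], [0.0, -0.001, -1.0]]
force: [-0.8, -2.0, 3.0]
opening: 0.575
grasp_force: 29.8
```

```bash
python3 -c "
from h import *
a=np.deg2rad(-7.5);x=np.array([np.cos(a),np.sin(a)]);y=np.array([-x[1],x[0]])
p=np.array([.520,.094])+(-.016-.015)*x+(-.025-.008)*y; print(p, bot.read_state()['position'])
goal([.444,.4035,.13]);goal([*p,.13],82.5)"
```

```text
[0.48495784 0.06532863] [0.44551431 0.40438889 0.0343455 ]
inc [0.0038, -0.0048, -0.3188, 0.0, 0.0, 0.0]
inc [-0.5168, -1.0139, -0.318, -0.0003, -0.0001, -0.0716]
```

Emit:
move_arm(increments=[[0, 0, -0.06, 0, 0, 0, 0.4], [0, 0, -0.16, 0, 0, 0, 0.4], [0, 0, -0.27, 0, 0, 0, 0.4], [-0.03, -0.06, -0.32, 0, 0, 0, 0.4], [-0.09, -0.17, -0.32, 0, 0, -0.01, 0.4], [-0.14, -0.28, -0.32, 0, 0, -0.03, 0.4], [-0.2, -0.39, -0.32, 0, 0, -0.05, 0.4], [-0.26, -0.5, -0.32, 0, 0, -0.072, 0.4], [-0.31, -0.61, -0.32, 0, 0, -0.072, 0.4], [-0.36, -0.71, -0.32, 0, 0, -0.072, 0.4]])

```text
time_s: 11.5
position: [0.4724, 0.1656, 0.13]
tcp_rot: [[-0.992, 0.13, -0.0], [0.13, 0.992, -0.0], [0.0, -0.0, -1.0]]
force: [-0.1, 0.0, -1.3]
opening: 0.572
grasp_force: 29.8
```

```bash
python3 -c "
from h import *
print(bot.read_state()['opening']);goal([.485,.0655,.13],82.5)"
```

```text
0.5723493083670741
inc [-0.0848, -0.3256, -0.0001, -0.0, -0.0001, 0.0003]
```

Emit:
move_arm(increments=[[-0.02, -0.08, 0, 0, 0, 0, 0.4], [-0.05, -0.19, 0, 0, 0, 0, 0.4], [-0.085, -0.29, 0, 0, 0, 0, 0.4], [-0.085, -0.326, 0, 0, 0, 0, 0.4], [-0.085, -0.326, 0.04, 0, 0, 0, 0.4], [-0.085, -0.326, 0.1, 0, 0, 0, 0.4], [-0.085, -0.326, 0.16, 0, 0, 0, 0.4], [-0.085, -0.326, 0.2, 0, 0, 0, 0.4], [-0.085, -0.326, 0.23, 0, 0, 0, 0.4], [-0.085, -0.326, 0.24, 0, 0, 0, 0.4]])

```text
time_s: 12.33
position: [0.4845, 0.0676, 0.0567]
tcp_rot: [[-0.992, 0.129, -0.002], [0.129, 0.992, 0.0], [0.003, 0.0, -1.0]]
force: [-1.0, 0.6, -0.7]
opening: 0.573
grasp_force: 29.8
```

```bash
python3 -c "
from m import *
c=viewer.capture('side');J=c['image']
cv2.imwrite('pics/q.png',cv2.resize(J[190:310,280:420],None,fx=5,fy=5,interpolation=cv2.INTER_CUBIC));s=bot.read_state();print(s['position'],s['force'])"
```

```text
[0.48462975 0.06754679 0.05693281] [-0.09078646 -0.01202562 -0.40809128]
```

View pics/q.png

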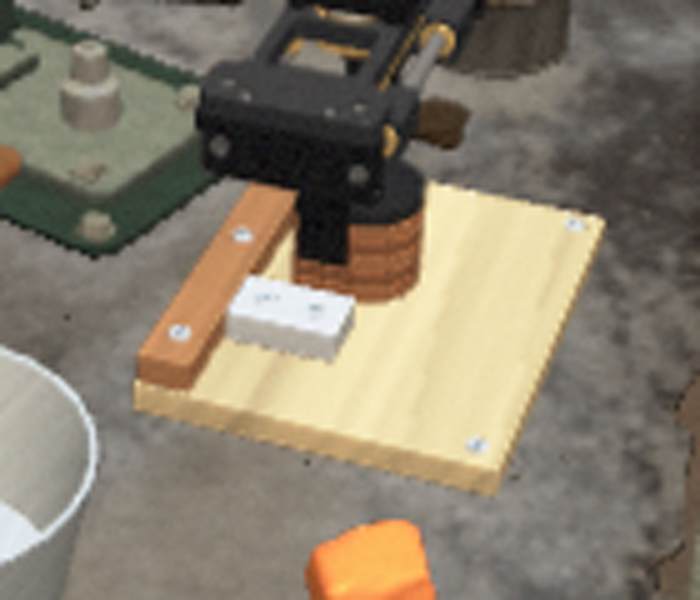

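The heel is held upright over the board, just in front of the corner at crop (360,250), ahead of the stop (290,315).

Emit:
move_arm(increments=[[0, 0, 0.008, 0, 0, 0, 0.4], [0, 0, 0.014, 0, 0, 0, 0.4], [0, 0.006, 0.016, 0, 0, 0, 0.4], [0, 0.009, 0.016, 0, 0, 0, 0.4], [0, 0.012, 0.016, 0, 0, 0, 0.4], [0, 0.012, 0.016, 0, 0, 0, 0.4]])

```text
time_s: 12.88
position: [0.4861, 0.071, 0.0536]
tcp_rot: [[-0.992, 0.129, 0.001], [0.129, 0.992, -0.0], [-0.001, 0.0, -1.0]]
force: [0.6, 0.4, -1.6]
opening: 0.569
grasp_force: 29.8
```

Emit:
move_arm(increments=[[0, 0.003, 0, 0, 0, 0, 0.4], [0, 0.006, 0, 0, 0, 0, 0.4], [0, 0.006, 0, 0, 0, 0, 0.4], [0, 0.006, 0, 0, 0, 0, 0.4]])

```text
time_s: 13.22
position: [0.4861, 0.0726, 0.0533]
tcp_rot: [[-0.992, 0.13, 0.0], [0.13, 0.992, 0.0], [-0.0, 0.0, -1.0]]
force: [0.5, -0.8, -1.5]
opening: 0.57
grasp_force: 29.8
```

Emit:
move_arm(increments=[[0, 0.003, 0, 0, 0, 0, 0.4], [0, 0.005, 0, 0, 0, 0, 0.4], [0, 0.005, 0, 0, 0, 0, 0.4], [0, 0.005, 0, 0, 0, 0, 0.4]])

```text
time_s: 13.55
position: [0.4862, 0.074, 0.0532]
tcp_rot: [[-0.992, 0.13, -0.0], [0.13, 0.992, 0.0], [0.0, -0.0, -1.0]]
force: [0.5, -0.4, -1.9]
opening: 0.568
grasp_force: 29.8
```

Emit:
move_arm(increments=[[0, 0.003, 0, 0, 0, 0, 0.4], [0, 0.006, 0, 0, 0, 0, 0.4], [0, 0.006, 0, 0, 0, 0, 0.4], [0, 0.006, 0, 0, 0, 0, 0.4]])

```text
time_s: 13.88
position: [0.4862, 0.0743, 0.0533]
tcp_rot: [[-0.992, 0.128, -0.001], [0.128, 0.992, -0.002], [0.001, -0.002, -1.0]]
force: [-1.6, -8.7, -0.1]
opening: 0.571
grasp_force: 29.8
```

Emit:
move_arm(increments=[[0, 0.003, 0, 0, 0, 0, 0.4], [0, 0.006, 0, 0, 0, 0, 0.4], [0, 0.006, 0, 0, 0, 0, 0.4], [0, 0.006, 0, 0, 0, 0, 0.4]])

```text
time_s: 14.22
position: [0.4862, 0.0745, 0.0534]
tcp_rot: [[-0.992, 0.127, -0.002], [0.127, 0.992, -0.004], [0.001, -0.005, -1.0]]
force: [-2.9, -14.8, 0.3]
opening: 0.57
grasp_force: 29.8
```

Emit:
move_arm(increments=[[0, -0.005, 0, 0, 0, 0, 0.4], [-0.005, -0.011, 0, 0, 0, 0, 0.4], [-0.015, -0.011, 0, 0, 0, 0, 0.4], [-0.025, -0.011, 0, 0, 0, 0, 0.4], [-0.035, -0.011, 0, 0, 0, 0, 0.4], [-0.035, -0.011, 0, 0, 0, 0, 0.4], [-0.035, -0.011, 0, 0, 0, 0, 0.4]])

```text
time_s: 14.8
position: [0.4963, 0.0728, 0.053]
tcp_rot: [[-0.992, 0.129, -0.001], [0.129, 0.992, -0.0], [0.001, -0.001, -1.0]]
force: [-2.5, -4.6, -3.1]
opening: 0.572
grasp_force: 29.8
```

Emit:
move_arm(increments=[[-0.003, 0, 0, 0, 0, 0, 0.4], [-0.006, 0, 0, 0, 0, 0, 0.4], [-0.008, 0, 0, 0, 0, 0, 0.4], [-0.008, 0, 0, 0, 0, 0, 0.4], [-0.008, 0, 0, 0, 0, 0, 0.4]])

```text
time_s: 15.22
position: [0.4976, 0.0726, 0.053]
tcp_rot: [[-0.992, 0.129, -0.003], [0.129, 0.992, -0.0], [0.003, -0.001, -1.0]]
force: [-3.2, -4.1, -1.0]
opening: 0.573
grasp_force: 29.8
```

Emit:
move_arm(increments=[[-0.003, 0, 0, 0, 0, 0, 0.4], [-0.006, 0, 0, 0, 0, 0, 0.4], [-0.006, 0, 0, 0, 0, 0, 0.4], [-0.006, 0, 0, 0, 0, 0, 0.4]])

```text
time_s: 15.55
position: [0.4994, 0.0724, 0.053]
tcp_rot: [[-0.992, 0.129, -0.003], [0.129, 0.992, -0.0], [0.003, -0.001, -1.0]]
force: [-3.8, -5.1, -1.0]
opening: 0.572
grasp_force: 29.8
```

Emit:
move_arm(increments=[[-0.003, 0, 0, 0, 0, 0, 0.4], [-0.006, 0, 0, 0, 0, 0, 0.4], [-0.009, 0, 0, 0, 0, 0, 0.4], [-0.009, 0, 0, 0, 0, 0, 0.4], [-0.009, 0, 0, 0, 0, 0, 0.4]])

```text
time_s: 15.97
position: [0.5019, 0.072, 0.053]
tcp_rot: [[-0.992, 0.129, -0.003], [0.129, 0.992, -0.0], [0.003, -0.001, -1.0]]
force: [-3.6, -4.1, -0.5]
opening: 0.574
grasp_force: 29.8
```

Emit:
move_arm(increments=[[-0.003, 0, 0, 0, 0, 0, 0.4], [-0.006, 0, 0, 0, 0, 0, 0.4], [-0.006, 0, 0, 0, 0, 0, 0.4], [-0.006, 0, 0, 0, 0, 0, 0.4]])

```text
time_s: 16.3
position: [0.5021, 0.072, 0.053]
tcp_rot: [[-0.992, 0.129, -0.007], [0.129, 0.992, 0.0], [0.007, -0.001, -1.0]]
force: [-5.9, -3.7, 2.0]
opening: 0.572
grasp_force: 29.8
```

Emit:
move_arm(increments=[[0.003, 0, 0, 0, 0, 0, 0.4], [0.004, 0, 0.004, 0, 0, 0, 0.4], [0.004, 0, 0.008, 0, 0, 0, 0.4], [0.004, 0, 0.01, 0, 0, 0, 0.4], [0.004, 0, 0.01, 0, 0, 0, 0.4], [0.004, 0, 0.01, 0, 0, 0, 0.4]])

```text
time_s: 16.8
position: [0.502, 0.0721, 0.0504]
tcp_rot: [[-0.992, 0.13, -0.004], [0.13, 0.992, 0.0], [0.004, -0.0, -1.0]]
force: [-5.6, -4.0, 3.9]
opening: 0.572
grasp_force: 29.8
```

Emit:
move_arm(increments=[[0, 0, 0.003, 0, 0, 0, 0.4], [0, 0, 0.003, 0, 0, 0, 0.4], [0, 0, 0.003, 0, 0, 0, 0.4], [0, 0, 0.003, 0, 0, 0, 0.4]])

```text
time_s: 17.13
position: [0.5019, 0.0721, 0.0503]
tcp_rot: [[-0.992, 0.13, -0.004], [0.13, 0.992, 0.0], [0.004, -0.001, -1.0]]
force: [-6.1, -4.2, 10.8]
opening: 0.574
grasp_force: 29.8
```

Emit:
move_arm(increments=[[-0.003, 0, 0.001, 0, 0, 0, 0.4], [-0.006, 0, 0.001, 0, 0, 0, 0.4], [-0.01, 0, 0.002, 0, 0, 0, 0.4], [-0.013, 0, 0.002, 0, 0, 0, 0.4], [-0.016, 0, 0.002, 0, 0, 0, 0.4], [-0.016, 0, 0.002, 0, 0, 0, 0.4], [-0.016, 0, 0.002, 0, 0, 0, 0.4], [-0.016, 0, 0.002, 0, 0, 0, 0.4]])

```text
time_s: 17.8
position: [0.5023, 0.0721, 0.0503]
tcp_rot: [[-0.992, 0.129, -0.013], [0.129, 0.992, 0.001], [0.013, -0.001, -1.0]]
force: [-13.8, -3.5, 23.0]
opening: 0.572
grasp_force: 29.8
```

```bash
python3 -c "
from h import *
c=viewer.capture('side');J=c['image']
cv2.imwrite('pics/r.png',cv2.resize(J[190:310,280:420],None,fx=5,fy=5,interpolation=cv2.INTER_CUBIC));s=bot.read_state();print(s['position'],s['force'],s['moment'],s['tcp_rot'])"
```

```text
[0.50224405 0.07206884 0.05034074] [-14.13088832  -4.15430248  23.33653963] [-0.62225162  2.23155033 -0.14777824] [[-9.91524601e-01  1.29279034e-01 -1.28800711e-02]
 [ 1.29279727e-01  9.91607856e-01  7.82297567e-04]
 [ 1.28731143e-02 -8.89464792e-04 -9.99916742e-01]]
```

View pics/r.png

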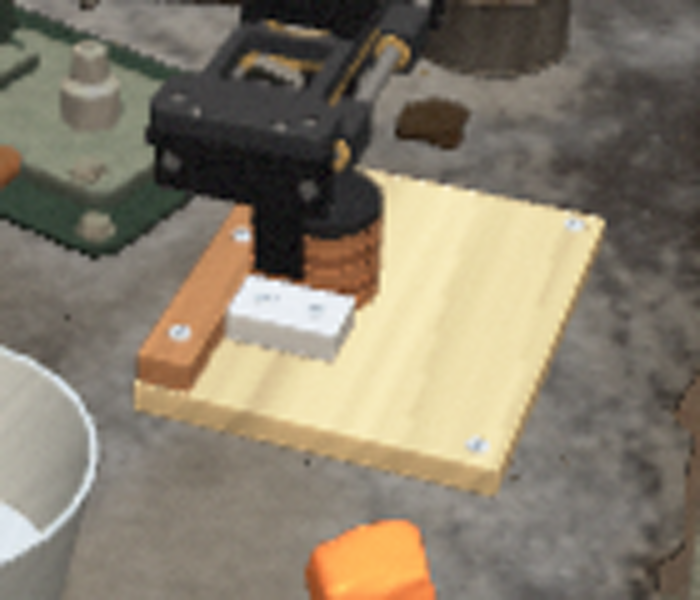

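The heel fills the corner (crop ~(330,250)), touching fence and stop. The down force is high compared with the fence force, so I am rebalancing towards the fence.

Emit:
move_arm(increments=[[0, 0, -0.002, 0, 0, 0, 0.4], [-0.003, 0, -0.004, 0, 0, 0, 0.4], [-0.006, 0, -0.006, 0, 0, 0, 0.4], [-0.009, 0, -0.007, 0, 0, 0, 0.4], [-0.012, 0, -0.007, 0, 0, 0, 0.4], [-0.012, 0, -0.007, 0, 0, 0, 0.4], [-0.012, 0, -0.007, 0, 0, 0, 0.4], [-0.012, 0, -0.007, 0, 0, 0, 0.4]])

```text
time_s: 18.52
position: [0.5026, 0.072, 0.0506]
tcp_rot: [[-0.991, 0.13, -0.02], [0.13, 0.992, 0.002], [0.02, -0.001, -1.0]]
force: [-14.7, -2.3, 11.4]
opening: 0.572
grasp_force: 29.7
```

Emit:
move_arm(increments=[[0, 0, 0, 0, -0.002, 0, 0.4], [0, 0, 0, 0, -0.004, 0, 0.4], [0, 0, 0, 0, -0.006, 0, 0.4], [0, 0, 0, 0, -0.008, 0, 0.4], [0, 0, 0, 0, -0.008, 0, 0.4], [0, 0, 0, 0, -0.008, 0, 0.4], [0, 0, 0, 0, -0.008, 0, 0.4]])

```text
time_s: 19.1
position: [0.5021, 0.0721, 0.0503]
tcp_rot: [[-0.992, 0.13, 0.003], [0.13, 0.992, -0.002], [-0.004, -0.001, -1.0]]
force: [-15.5, -3.3, 11.5]
opening: 0.574
grasp_force: 29.7
```

Emit:
move_arm(increments=[[-0.003, 0, 0, 0, -0.001, 0, 0.4], [-0.006, 0, -0.001, 0, -0.002, 0, 0.4], [-0.009, 0, -0.001, 0, -0.003, 0, 0.4], [-0.012, 0, -0.002, 0, -0.004, 0, 0.4], [-0.012, 0, -0.002, 0, -0.004, 0, 0.4], [-0.012, 0, -0.002, 0, -0.004, 0, 0.4], [-0.012, 0, -0.002, 0, -0.004, 0, 0.4], [-0.012, 0, -0.002, 0, -0.004, 0, 0.4]])

```text
time_s: 19.77
position: [0.5026, 0.0721, 0.0503]
tcp_rot: [[-0.992, 0.129, 0.009], [0.129, 0.992, -0.002], [-0.01, -0.001, -1.0]]
force: [-17.3, -1.6, 11.1]
opening: 0.575
grasp_force: 29.9
```

```bash
python3 -c "
from m import *
for i in range(4): viewer.capture('side')
s=bot.read_state();print(s['position'],s['force'],s['tcp_rot'][:,2])
c=viewer.capture('top'); cv2.imwrite('pics/s.png',cv2.resize(c['image'][230:340,270:410],None,fx=5,fy=5))"
```

```text
[0.50255682 0.07211382 0.05031428] [-17.64160504  -1.53656292  11.22317892] [ 0.00923431 -0.00245683 -0.99995434]
```

```bash
python3 -c "
from h import *
print(workorder.hand_in());print(bot.read_state()['force'])"
```

```text
the job is handed in; nothing more can be done
None
the job is handed in; nothing more can be done
```

The job is handed in (no verdict was returned): the wax was set down gently in the pot, and the heel is held in the jig corner, reading about 17 N towards the fence and 11 N down.

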